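# Lock the stop screw of a bench stop block

### The arm

A 7-joint arm with a two-finger parallel gripper is mounted at the origin on a cart in front of the work surface, level with it; the furniture and walls round the work are solid. World frame = base frame: x ahead of the robot, y to its left, z up, the work surface at z = 0. Lengths are in mm, angles in rad, forces in N, time in s.
With the tool pointing down it reaches from about 400 to 850 mm from the base axis. Payload 6.9 kg.
Tool frame: the origin (TCP) lies between the finger pads; the fingertips stand 17 mm ahead of it and the grasp point (between the pads) lies 2 mm behind it (bot.tip_reach is the distance from the TCP to the fingertips, in mm); z points along the fingers, y is the direction in which the jaws open and shut (so a half turn about z gives the same grasp; the last joint's range is limited). The gripper opens to 85 mm and grips with 20 to 120 N. Pads are 22 mm wide; open, the fingers measure 114 mm over their backs; the gripper's body (76 mm by 85 mm) begins 54 mm behind the grasp point. The pads swing forward as they close: fully open they stand 13 mm farther back than shut.
Start: joints at [1.417, 0.507, -0.238, 1.5, 0.126, 1.149, -0.155], TCP at [160.525, -604.023, 248.275] pointing down, gripper open.
Joint ranges: [-3.08, 3.08], [-0.24, 2.05], [-1.43, 1.35], [0, 2.5], [-1.52, 4.66], [0.17, 1.96], [-2.89, 2.89]. Speed limits (rad/s): [2.39, 2.39, 3.14, 3.14, 3.14, 3.14, 3.14].

### API

Orientations are given as a rotation vector (axis times angle).
In Python, from bench import bot gives the robot as it stands.
- The arm moves only by the shell command python3 -m inch 'ROWS' [FORCE]. ROWS is a JSON object of lists of equal length, an entry for each row: "dp": the shift along the tool's x, y, z in mm, a list of three; "rotation": the turn, a rotation vector about the tool's x, y, z in rad, a list of three; "gripper": the finger opening in mm, from 0 to 85.4. A call has 1 to 20 rows; each row shifts and turns the commanded pose from where the row before left it, along the tool's axes as they then stand; what a row does not reach is not made up. A row lasts 1/12 s, in which the tool goes at most 41.7 mm and 7.16 degrees, less where a joint would pass 70% of its speed; a pose out of reach is approached as far as the arm can. A call with a gripper value outside its range is refused whole. The fingers move at their own pace and stop on an object; FORCE is the grip in N (left out, the last holds). Time passes only in rows, so rows that do not move let the fingers close. It gives the time, the measured TCP pose, the force and the opening at its end, in the units of the state.
- bot.state(): the state, without advancing time (a new reading comes with each control period).
- bot.grab_frame(name): name is "side" or "top"; returns the picture (384x512x3 uint8, red, green, blue); there is no depth.
- bot.camera_params(name): a dict with "fx", "fy", "cx", "cy" (pixels), "k1" (the pictures are not rectified: a ray, as slopes to the right and down, at radius r is drawn at 1 + k1 r^2 times it, then the intrinsics apply), "rvec" (rotation vector, rad) and "tvec" (3), from world to camera coordinates, as OpenCV has them. Camera axes: x right, y down, z forward; pixel columns grow to the right and rows downward; lengths in mm; the calibration is good to about 2 mm. A picture is of the moment at which its call begins. camera_params takes no time and is no camera call.
- bot.job_done(): hands the job in, once; it reports no verdict.
The state is a dict: "clock": time; "joint_pos": joint angles; "joint_velocities": joint speeds; "joint_efforts": joint torques, N m; "position": TCP position; "eef_rot": TCP orientation; "force": force on the tool from outside, world axes, zero at the start; "moment": the same for the moment, N m; "finger_gap": finger opening in mm.
Only numpy, scipy, OpenCV 4.12 (cv2) and the standard library are available. Lean on these libraries where they do the work, as an engineer would, in place of code of your own. Each camera call takes 0.05 s, during which the arm holds its last target. There are 200 camera calls.

### The job

Lock the adjusted stop screw without losing its setting. First fit the holding bar whose slot fits the screw's flat tang (the one with the blue grip) over the tang and the fixed stop pin, fully down, so that it keeps the screw from turning; then swing the locknut's red-knobbed lever clockwise, seen from above, as far as it goes. Leave the bar in place, let go of everything, and leave the orange-gripped bar where it lies.

Things in the scene. Friction and masses are not known exactly. Their poses are not given: they have to be found in the camera images.
- slot_bar_grip (a point): Centre of the right bar's blue grip: upright block 36 (x) x 18 (y) x 50 mm high; take it across y. It stands on a loose 160 g steel bar 130 x 30 x 10 mm along x, from 75 mm on -x to 55 mm on +x. Bar's underside 35 mm, upper face 25 mm below this point. Through the bar: tang slot 39 x 12.5 mm centred 45 mm on -x, pin hole 18 x 14 mm centred 35 mm on +x. x runs from slot to pin hole, z up.
- round_bar_grip (a point): Centre of the orange grip of the other holding bar: same shape and sizes, but with a 14 mm round hole in place of the slot, so that it does not fit the tang. Loose; it must stay where it lies.
- seat (a point): Point fixed on the stop block (aluminium plate 170 x 100 x 12 mm, fixed to the worktop) where the blue grip's centre stands when the bar is fully down, 93 mm above the worktop; axes as the bar's then (x from screw to stop pin, z up). The screw's upright axis is 45 mm on the -x side; the fixed steel stop pin, 10 mm thick, pointed top at 75 mm, on a post with its shoulder at 58 mm, is 35 mm on the +x side.
- tang (a point): Centre of the top of the brass tang on the screw's axis, 79 mm above the worktop. The tang is 34 mm along x by 10 mm (28 x 6 mm in its top 7 mm) and stands on a round brass collar, 30 mm across, upper face at 58 mm, on which the bar rests. Below the collar is the steel hexagon locknut, 36 to 49 mm above the worktop. x along the tang, towards the stop pin at the start.
- lever_knob (a point): Middle of the round upright red knob at the end of the locknut's lever, 70 mm above the worktop: 16 mm across, foot at 34 mm, top at 88 mm; it can be gripped or pushed. It circles the screw's axis at 80 mm radius; the lever is a 10 mm rod 42 mm above the worktop and stays where it is left.
- locknut (a joint): Angle of the locknut on the screw (rad), growing clockwise seen from above; 0 to 0.25 at the start, 1.2 at the hard stop. At 0 the lever points 100 degrees clockwise of the direction from screw to stop pin, at 1.2 about 169. It takes about 4 N at the knob while the screw is held; an unheld screw is dragged round with the nut instead.
- stop_screw (a joint): Angle of the stop screw (rad), growing clockwise seen from above, 0 at the start, when the tang lies along the seat's x axis. The screw turns easily when not held; with the bar fitted it has about 6 degrees of play each way, taken up before the nut turns on it (the lever swings by the sum of both angles).
Mind the look-alikes: they are no part of the job. What is shaped like the part that bears slot_bar_grip but pink or purple is not meant.

How it is judged:
By the outcome, as a careful person would: the job done as asked, in the order asked, and still so for the second after the job is handed in, with the robot touching nothing.
It also fails if it takes over 58 s, if anything falls off the work surface, if the arm or the gripper's body presses on something with over 40 N, if the wrist force passes 120 N, or if a joint passes its speed limit or range.

## Working session

There is one attempt and no reset: what is moved stays moved. The work goes in short steps, Python scripts to look and compute and a shell command to move; the robot and the scene stay as the last step left them, time stands still between calls to the robot, and variables do not carry over. Pictures are saved under pics/ and viewed, about 8 in all and at most 12, crops included, and the job is handed in when it is done.

```bash
mkdir -p pics; python3 - <<'E'
from bench import bot
import cv2
for n in("top","side"):
    im=bot.grab_frame(n); cv2.imwrite(f"pics/{n}0.png",im[:,:,::-1]); print(n,bot.camera_params(n))
s=bot.state(); print(s['clock'],s['position'],s['eef_rot'],s['finger_gap'],s['force'],bot.tip_reach)
E
```

```text
top {'fx': 437.733180180807, 'fy': 437.733180180807, 'cx': 249.35873661635597, 'cy': 186.12787186954353, 'k1': -0.14950718277363984, 'rvec': array([ 2.16944544, -2.21344163,  0.06623773]), 'tvec': array([   9.06145538,  483.56523809, 1143.12007002])}
side {'fx': 356.36004457372997, 'fy': 356.36004457372997, 'cx': 257.3533189244696, 'cy': 194.28007657313836, 'k1': -0.09888326473450221, 'rvec': array([ 0.64234834, -2.39767355,  1.42304973]), 'tvec': array([425.5957988 , 190.95002919, 673.11444353])}
0.1 [ 160.36948326 -603.63518929  247.51407462] [-3.11355317e+00 -4.06663549e-01  3.67369927e-04] 85.33921260239696 [-0.1645836   0.45922167 -0.13820475] 17.0
```

View pics/top0.png

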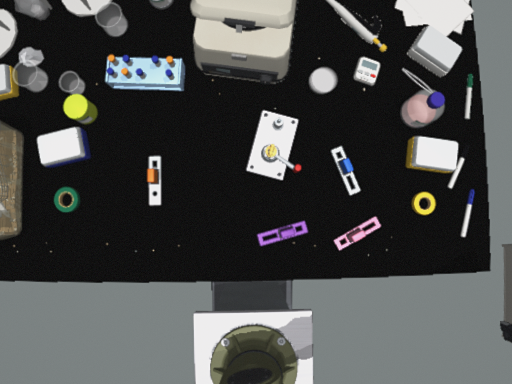

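View pics/side0.png

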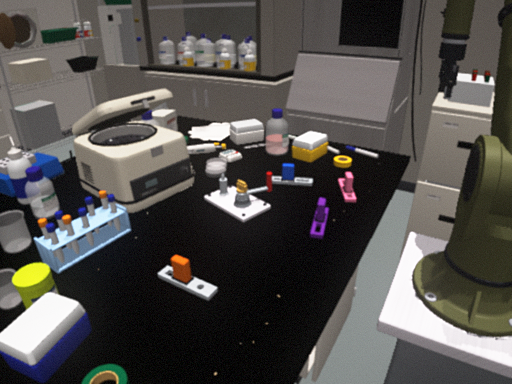

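```bash
cat > h.py <<'E'
import numpy as np,cv2
from bench import bot
def cam(n):
    p=bot.camera_params(n);K=np.array([[p['fx'],0,p['cx']],[0,p['fy'],p['cy']],[0,0,1.]])
    return K,np.array([p['k1'],0,0,0,0.]),np.array(p['rvec'],float),np.array(p['tvec'],float)
def ray(n,uv):
    K,d,r,t=cam(n);R=cv2.Rodrigues(r)[0]
    q=cv2.undistortPoints(np.array([[uv]],float),K,d)[0,0]
    return -R.T@t, R.T@np.array([q[0],q[1],1])
def onz(n,uv,z):
    c,d=ray(n,uv);return c+d*(z-c[2])/d[2]
def tri(uvt,uvs):
    A=np.zeros((3,3));b=np.zeros(3);L=[]
    for n,uv in(("top",uvt),("side",uvs)):
        c,d=ray(n,uv);d=d/np.linalg.norm(d);M=np.eye(3)-np.outer(d,d);A+=M;b+=M@c;L.append((c,M))
    x=np.linalg.solve(A,b);return x,[np.linalg.norm(M@(x-c)) for c,M in L]
def proj(n,P):
    K,d,r,t=cam(n);return cv2.projectPoints(np.array(P,float).reshape(-1,1,3),r,t,K,d)[0][:,0]
def blob(im,hlo,hhi,smin,vmin,box):
    hsv=cv2.cvtColor(im,cv2.COLOR_RGB2HSV);m=cv2.inRange(hsv,(hlo,smin,vmin),(hhi,255,255))
    x0,y0,x1,y1=box;k=np.zeros_like(m);k[y0:y1,x0:x1]=m[y0:y1,x0:x1];return k
def cen(m):
    M=cv2.moments(m,True);return (M['m10']/M['m00'],M['m01']/M['m00']),M['m00']
E
python3 - <<'E'
from h import *
t=bot.grab_frame("top");s=bot.grab_frame("side")
a=cv2.resize(t[100:210,230:380],None,fx=5,fy=5,interpolation=cv2.INTER_CUBIC)
cv2.imwrite("pics/c1.png",a[:,:,::-1])
b=cv2.resize(s[150:225,190:330],None,fx=5.5,fy=5.5,interpolation=cv2.INTER_CUBIC);cv2.imwrite("pics/c2.png",b[:,:,::-1])
bt=blob(t,105,125,120,60,(320,135,370,200));bs=blob(s,105,125,120,60,(275,155,315,190))
ct,n1=cen(bt);cs,n2=cen(bs);print("blue",ct,n1,cs,n2,tri(ct,cs),onz("top",ct,50),cv2.minAreaRect(cv2.findNonZero(bt)))
rt=blob(t,0,8,150,80,(285,155,310,180));rs=blob(s,0,8,150,80,(258,165,280,198))
for m in(rt,rs): print("red",cen(m),cv2.boundingRect(m))
print(tri(cen(rt)[0],cen(rs)[0]),onz("top",cen(rt)[0],86))
# bar outline: bright low saturation
hsv=cv2.cvtColor(t,cv2.COLOR_RGB2HSV);w=cv2.inRange(hsv,(0,0,110),(179,70,255))
k=np.zeros_like(w);k[140:200,322:368]=w[140:200,322:368];k|=bt
r=cv2.minAreaRect(cv2.findNonZero(k));P=[onz("top",p,10)[:2] for p in cv2.boxPoints(r)];print("bar",r,np.round(P))
k=np.zeros_like(w);k[105:183,243:303]=w[105:183,243:303]
c=max(cv2.findContours(k,0,2)[0],key=cv2.contourArea);r=cv2.minAreaRect(c);P=np.array([onz("top",p,12)[:2] for p in cv2.boxPoints(r)]);print("plate",r,np.round(P),P.mean(0),np.linalg.norm(P[1]-P[0]),np.linalg.norm(P[2]-P[1]))
y=blob(t,15,35,80,80,(255,140,285,170));print("tang",cen(y),onz("top",cen(y)[0],70),cv2.minAreaRect(cv2.findNonZero(y)))
E
```

```text
blue (346.513698630137, 165.2876712328767) 146.0 (287.68446601941747, 170.7766990291262) 206.0 (array([ 533.44705205, -255.34584147,   37.70974407]), [np.float64(1.8009533386740464), np.float64(1.8009533386739678)]) [ 530.55181424 -253.33336479   50.        ] ((346.3190002441406, 165.0775909423828), (14.312403678894043, 10.767128944396973), 66.80140686035156)
red ((297.42, 167.56), 50.0) (294, 164, 8, 8)
red ((268.90909090909093, 179.92207792207793), 77.0) (266, 171, 7, 21)
(array([ 526.69325981, -122.94702078,   64.94150058]), [np.float64(1.420255348809823), np.float64(1.4202553488098715)]) [ 523.32142976 -121.2266034    86.        ]
bar ((346.3706970214844, 169.69827270507812), (49.63383102416992, 14.31240177154541), 66.80140686035156) [[ 577. -219.]
 [ 592. -255.]
 [ 468. -304.]
 [ 454. -268.]]
plate ((275.8384704589844, 145.59230041503906), (45.78242874145508, 63.32358932495117), 15.255118370056152) [[ 527.    9.]
 [ 691.  -39.]
 [ 656. -157.]
 [ 492. -108.]] [591.43137953 -73.73659831] 171.2018919199949 123.16830246722142
tang ((270.64356435643566, 150.55445544554456), 101.0) [569.49738184 -56.28240444  70.        ] ((270.5000305175781, 150.5), (11.180338859558105, 10.28591251373291), 63.43495178222656)
```

View pics/c1.png

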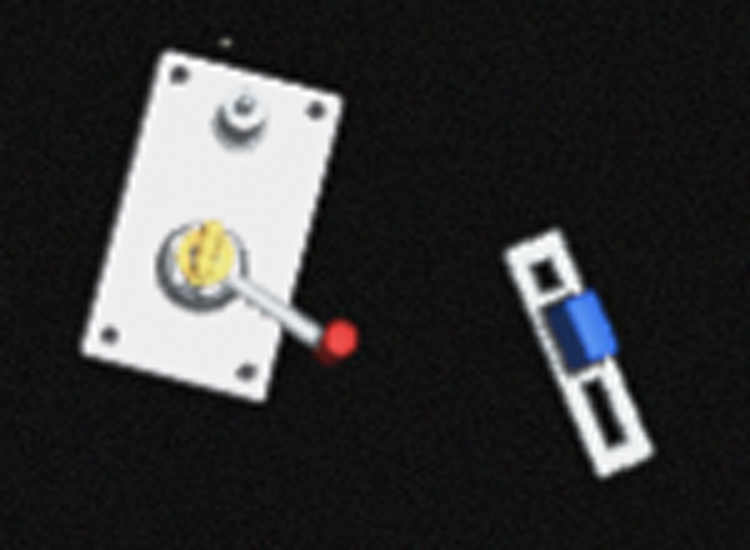

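View pics/c2.png

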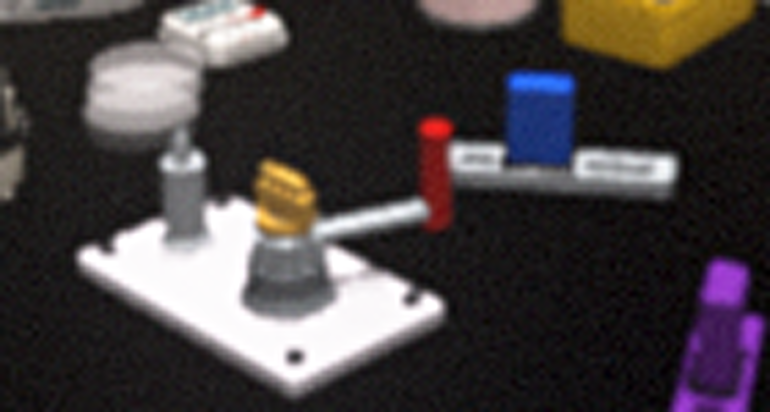

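```bash
python3 - <<'E'
from h import *
t=bot.grab_frame("top");s=bot.grab_frame("side")
a=cv2.resize(t[112:165,245:305],None,fx=12,fy=12,interpolation=cv2.INTER_CUBIC)
b=cv2.resize(s[165:212,205:285],None,fx=9,fy=9,interpolation=cv2.INTER_CUBIC)
cv2.imwrite("pics/d1.png",a[:600,:,::-1]);cv2.imwrite("pics/d2.png",b[:,:,::-1])
# plate edges in top at z=12 (pixel from crop c1)
C=[np.array(onz("top",(230+x/5,100+y/5),12)) for x,y in((165,51),(343,97),(266,401),(82,352))]
print("corners",np.round(C,1),[np.linalg.norm(C[i]-C[i-1]) for i in range(4)],np.mean(C,0),np.degrees(np.arctan2(*(C[0]+C[1]-C[2]-C[3])[[1,0]])))
p=(230+244/5,100+102/5);print("pin",tri(p,(190+182/5.5,150+130/5.5)),onz("top",p,75))
E
```

```text
corners [[ 687.7  -41.5   12. ]
 [ 660.9 -136.6   12. ]
 [ 497.8  -90.8   12. ]
 [ 525.8    6.4   12. ]] [np.float64(168.77868706662315), np.float64(98.89337923950642), np.float64(169.42692289298338), np.float64(101.11481489499452)] [593.01340206 -65.629093    12.        ] -16.08137662709492
pin (array([646.89145491, -77.86231611,  75.16020304]), [np.float64(1.4591681825445106), np.float64(1.45916818254474)]) [645.67384186 -78.6512351   75.        ]
```

View pics/d1.png

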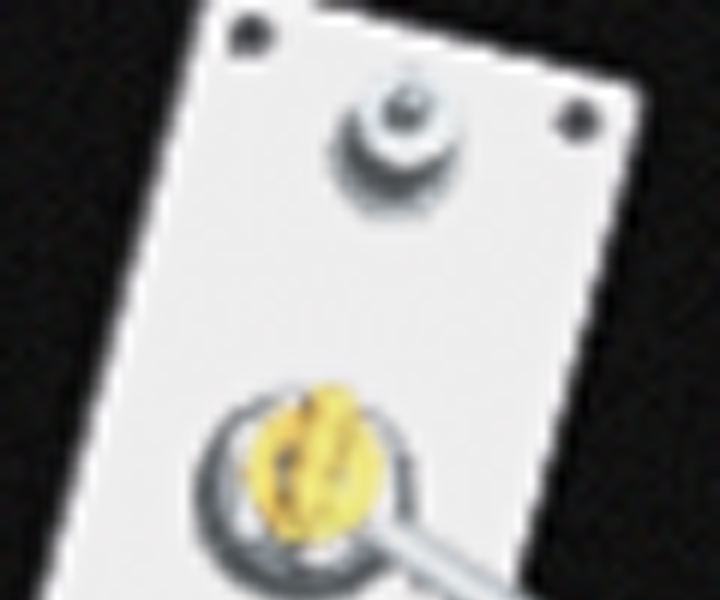

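```bash
cat >> h.py <<'E'
from scipy.spatial.transform import Rotation as Rn
def go(P,yaw):
    s=bot.state();R=Rn.from_rotvec(s['eef_rot'])
    y=np.radians(yaw);G=Rn.from_matrix(np.array([[np.cos(y),np.sin(y),0],[np.sin(y),-np.cos(y),0],[0,0,-1.]]))
    print("t",round(s['clock'],2),"pos",np.round(s['position'],1),"yaw",round(np.degrees(np.arctan2(*R.as_matrix()[[1,0],0])),2),"gap",round(s['finger_gap'],1),"F",np.round(s['force'],1),"M",np.round(s['moment'],2))
    print(" dp",np.round(R.inv().apply(np.array(P)-s['position']),1)," rot",np.round((R.inv()*G).as_rotvec(),3), " dp in goal frame",np.round(G.inv().apply(np.array(P)-s['position']),1))
E
python3 -c "
from h import *
go([533,-256.5,120],21.6)"
```

```text
t 0.3 pos [ 160.5 -603.9  248. ] yaw 14.88 gap 85.1 F [-0.5  0.5  0.3] M [ 0.01 -0.03 -0.03]
 dp [ 449.3 -240.   128.1]  rot [-0.001 -0.    -0.117]  dp in goal frame [ 474.3 -185.9  128. ]
```

```bash
python3 -m inch '{"dp":[[22.5,-12,6.4],[22.5,-12,6.4],[22.5,-12,6.4],[22.5,-12,6.4],[22.5,-12,6.4],[22.5,-12,6.4],[22.5,-12,6.4],[22.5,-12,6.4],[22.5,-12,6.4],[22.5,-12,6.4],[22.5,-12,6.4],[22.5,-12,6.4],[22.5,-12,6.4],[22.5,-12,6.4],[22.5,-12,6.4],[22.5,-12,6.4],[22.5,-12,6.4],[22.5,-12,6.4],[22.5,-12,6.4],[21.8,-12,6.4]],"rotation":[[0,0,0],[0,0,0],[0,0,0],[0,0,0],[0,0,0],[0,0,0],[0,0,0],[0,0,0],[0,0,0],[0,0,0],[0,0,0],[0,0,0],[0,0,0],[0,0,0],[0,0,0],[0,0,0],[0,0,0],[0,0,0],[0,0,0],[0,0,0]],"gripper":[60,60,60,60,60,60,60,60,60,60,60,60,60,60,60,60,60,60,60,60]}' 40
python3 -c "
from h import *
go([533,-256.5,37],21.6)"
```

```text
clock: 1.97
position: [534.1, -255.7, 120.0]
eef_rot: [3.115, 0.407, 0.0]
force: [-0.4, -0.6, -0.0]
finger_gap: 59.9
t 1.97 pos [ 534.1 -255.7  120. ] yaw 14.89 gap 59.9 F [-0.4 -0.6 -0. ] M [ 0.   -0.02  0.02]
 dp [-1.3  0.5 83. ]  rot [ 0.    -0.    -0.117]  dp in goal frame [-1.3  0.3 83. ]
```

```bash
python3 -m inch '{"dp":[[-1.3,0.5,0],[0,0,14],[0,0,14],[0,0,14],[0,0,14],[0,0,14],[0,0,13],[0,0,0]],"rotation":[[0,0,-0.117],[0,0,0],[0,0,0],[0,0,0],[0,0,0],[0,0,0],[0,0,0],[0,0,0]],"gripper":[60,60,60,60,60,60,60,60]}'
python3 - <<'E'
from h import *
t=bot.grab_frame("top");s=bot.grab_frame("side")
a=cv2.resize(t[125:205,310:390],None,fx=5,fy=5,interpolation=cv2.INTER_CUBIC)
b=cv2.resize(s[130:210,250:330],None,fx=5,fy=5,interpolation=cv2.INTER_CUBIC)
cv2.imwrite("pics/e.png",np.hstack([a,b])[:,:,::-1])
go([533,-256.5,37],21.6)
E
```

```text
clock: 2.63
position: [530.6, -257.0, 34.9]
eef_rot: [-3.084, -0.588, 0.005]
force: [-0.1, 0.2, 0.7]
finger_gap: 60.2
t 2.73 pos [ 531.9 -257.4   37.1] yaw 21.59 gap 59.8 F [0.5 0.2 0.1] M [-0.01  0.06 -0.  ]
 dp [ 1.4 -0.4  0.1]  rot [-0.001  0.001 -0.   ]  dp in goal frame [ 1.4 -0.4  0.1]
```

View pics/e.png

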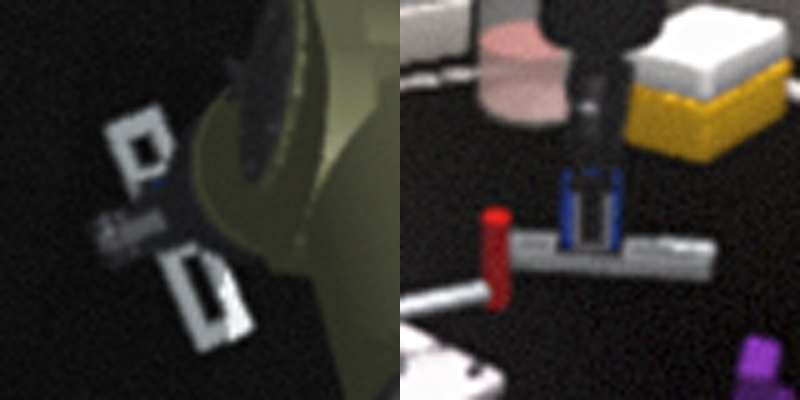

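```bash
python3 -m inch '{"dp":[[0,0,0],[0,0,0],[0,0,0],[0,0,0],[0,0,0],[0,0,0],[0,0,0],[0,0,0],[0,0,-15],[0,0,-25],[0,0,-30],[0,0,-30],[0,0,0],[0,0,0]],"rotation":[[0,0,0],[0,0,0],[0,0,0],[0,0,0],[0,0,0],[0,0,0],[0,0,0],[0,0,0],[0,0,0],[0,0,0],[0,0,0],[0,0,0],[0,0,0],[0,0,0]],"gripper":[10,10,10,10,10,10,10,10,10,10,10,10,10,10]}' 70
python3 -c "
from h import *
go([612.9,-68.5,137],-16.1)"
```

```text
clock: 3.9
position: [532.8, -257.9, 139.0]
eef_rot: [3.084, 0.588, 0.005]
force: [-0.3, 0.1, -2.9]
finger_gap: 17.4
t 3.9 pos [ 532.8 -257.9  139. ] yaw 21.58 gap 17.4 F [-0.3  0.1 -2.9] M [-0.01 -0.02 -0.04]
 dp [ 144.1 -146.7    2. ]  rot [ 0.002 -0.003  0.658]  dp in goal frame [  24.4 -204.2    2. ]
```

```bash
python3 -m inch '{"dp":[[14.4,-14.7,0],[14.4,-14.7,0],[14.4,-14.7,0],[14.4,-14.7,0],[14.4,-14.7,0],[14.4,-14.7,0],[14.4,-14.7,0],[14.4,-14.7,0],[14.4,-14.7,0],[14.4,-14.7,0],[0,0,0],[0,0,0],[0,0,0],[0,0,0],[0,0,0],[0,0,0],[0,0,0],[0,0,0],[0,0,0]],"rotation":[[0,0,0],[0,0,0],[0,0,0],[0,0,0],[0,0,0],[0,0,0],[0,0,0],[0,0,0],[0,0,0],[0,0,0],[0,0,0.11],[0,0,0.11],[0,0,0.11],[0,0,0.11],[0,0,0.11],[0,0,0.108],[0,0,0],[0,0,0],[0,0,0]],"gripper":[10,10,10,10,10,10,10,10,10,10,10,10,10,10,10,10,10,10,10]}'
python3 - <<'E'
from h import *
t=bot.grab_frame("top");s=bot.grab_frame("side")
a=cv2.resize(t[95:175,235:315],None,fx=5,fy=5,interpolation=cv2.INTER_CUBIC)
b=cv2.resize(s[130:210,200:280],None,fx=5,fy=5,interpolation=cv2.INTER_CUBIC)
cv2.imwrite("pics/f.png",np.hstack([a,b])[:,:,::-1])
for i in range(4): go([612.9,-68.5,112],-16.1);bot.grab_frame("top")
E
```

```text
clock: 5.48
position: [611.3, -67.7, 136.4]
eef_rot: [3.111, -0.435, -0.002]
force: [-0.0, -0.9, -1.9]
finger_gap: 16.9
t 5.58 pos [611.6 -67.9 136.8] yaw -15.99 gap 17.0 F [-0.1  0.1 -1.1] M [ 0.03  0.   -0.05]
 dp [ 1.5  0.2 24.8]  rot [0.    0.001 0.002]  dp in goal frame [ 1.5  0.2 24.8]
t 5.63 pos [611.6 -67.9 137. ] yaw -16.02 gap 16.7 F [-0.3  0.1 -1.3] M [0.04 0.   0.03]
 dp [ 1.4  0.2 25. ]  rot [0.    0.001 0.001]  dp in goal frame [ 1.4  0.2 25. ]
t 5.68 pos [611.7 -68.  137.1] yaw -16.05 gap 17.2 F [ 0.6 -0.  -1.4] M [-0.05 -0.03 -0.06]
 dp [ 1.3  0.2 25.1]  rot [-0.     0.     0.001]  dp in goal frame [ 1.3  0.2 25.1]
t 5.73 pos [611.7 -67.9 137.2] yaw -16.07 gap 17.2 F [ 0.1  1.2 -2.3] M [-0.02  0.02 -0.04]
 dp [ 1.3  0.2 25.2]  rot [-0.     0.     0.001]  dp in goal frame [ 1.3  0.2 25.2]
```

View pics/f.png

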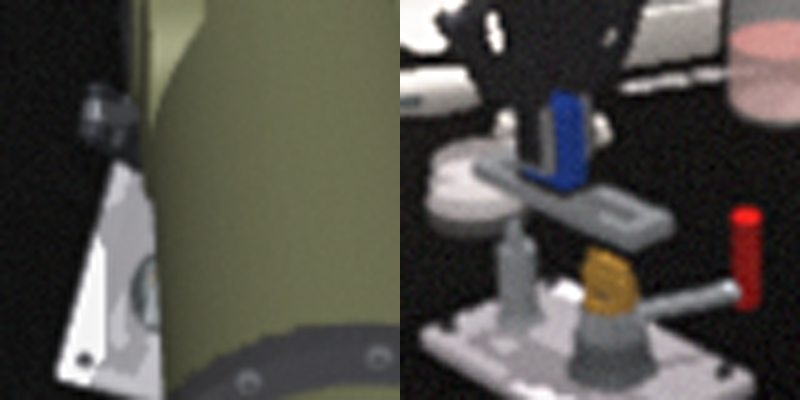

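```bash
python3 - <<'E'
from h import *
s=bot.grab_frame("side")
y=np.radians(-16.1);ex=np.array([np.cos(y),np.sin(y),0]);ey=np.array([-np.sin(y),np.cos(y),0]);ez=np.array([0,0,1])
c=np.array([611.7,-68,135.1])
a=cv2.resize(s[135:205,200:290],None,fx=8,fy=8,interpolation=cv2.INTER_CUBIC)
def dr(pts,col,c=c):
    q=proj("side",[c+p[0]*ex+p[1]*ey+p[2]*ez for p in pts]);q=((q-[200,135]+.5)*8).astype(int);cv2.polylines(a,[q.reshape(-1,1,2)],True,col,1)
dr([(-75,-15,-25),(55,-15,-25),(55,15,-25),(-75,15,-25)],(255,0,0))
dr([(-64.5,-6.25,-25),(-25.5,-6.25,-25),(-25.5,6.25,-25),(-64.5,6.25,-25)],(255,0,255))
dr([(-18,-9,25),(18,-9,25),(18,9,25),(-18,9,25)],(0,255,255))
S=np.array([612.9,-68.5,93])
dr([(-59,-3,-14),(-31,-3,-14),(-31,3,-14),(-59,3,-14)],(0,255,0),S)
dr([(30,-5,-35),(40,-5,-35),(40,5,-35),(30,5,-35)],(0,255,0),S); dr([(34,0,-18),(36,0,-18),(36,1,-18)],(0,255,0),S)
cv2.imwrite("pics/g.png",a[:,:,::-1])
E
```

```text
(no output)
```

View pics/g.png

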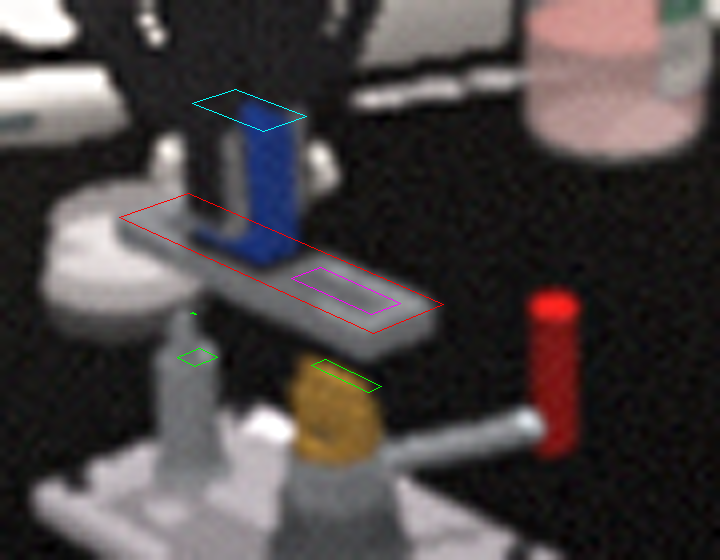

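```bash
python3 -m inch '{"dp":[[0.7,0.7,5],[0,0,5],[0,0,5],[0,0,4],[0,0,4],[0,0,4],[0,0,0],[0,0,0]],"rotation":[[0,0,0],[0,0,0],[0,0,0],[0,0,0],[0,0,0],[0,0,0],[0,0,0],[0,0,0]],"gripper":[10,10,10,10,10,10,10,10]}'
python3 -c "
from h import *
go([612.3,-68.8,95],-16.1)"
```

```text
clock: 6.5
position: [612.2, -68.6, 110.2]
eef_rot: [-3.111, 0.44, 0.0]
force: [-0.7, 0.1, -0.6]
finger_gap: 17.0
t 6.5 pos [612.2 -68.6 110.2] yaw -16.11 gap 17.0 F [-0.7  0.1 -0.6] M [0.06 0.08 0.04]
 dp [ 0.1  0.1 15.2]  rot [ 0.  0. -0.]  dp in goal frame [ 0.1  0.1 15.2]
```

```bash
python3 -m inch '{"dp":[[0,0,2],[0,0,2],[0,0,2],[0,0,2],[0,0,0]],"rotation":[[0,0,0],[0,0,0],[0,0,0],[0,0,0],[0,0,0]],"gripper":[10,10,10,10,10]}'
python3 -c "
from h import *
go([612.3,-68.8,95],-16.1)"
```

```text
clock: 6.92
position: [612.3, -68.0, 101.7]
eef_rot: [-3.11, 0.44, 0.001]
force: [1.6, 2.4, -2.0]
finger_gap: 17.1
t 6.92 pos [612.3 -68.  101.7] yaw -16.09 gap 17.1 F [ 1.6  2.4 -2. ] M [ 0.55 -0.29 -0.19]
 dp [0.3 0.8 6.7]  rot [-0.001  0.001  0.   ]  dp in goal frame [0.3 0.8 6.7]
```

```bash
python3 -m inch '{"dp":[[0.2,-0.7,0],[0,0,2],[0,0,2],[0,0,1],[0,0,0]],"rotation":[[0,0,0],[0,0,0],[0,0,0],[0,0,0],[0,0,0]],"gripper":[10,10,10,10,10]}'
python3 -c "
from h import *
go([612.3,-68.8,95],-16.1)"
```

```text
clock: 7.33
position: [612.5, -68.0, 97.0]
eef_rot: [-3.11, 0.44, 0.001]
force: [-0.0, 1.5, -2.0]
finger_gap: 17.4
t 7.33 pos [612.5 -68.   97. ] yaw -16.11 gap 17.4 F [-0.   1.5 -2. ] M [ 0.34 -0.18 -0.11]
 dp [0.  0.9 2. ]  rot [-0.  0. -0.]  dp in goal frame [0.  0.9 2. ]
```

```bash
python3 -m inch '{"dp":[[0,-0.3,1],[0,0,1],[0,0,1],[0,0,0],[0,0,0]],"rotation":[[0,0,0],[0,0,0],[0,0,0],[0,0,0],[0,0,0]],"gripper":[10,10,10,10,10]}'
python3 -c "
from h import *
go([612.3,-68.8,95],-16.1)"
```

```text
clock: 7.75
position: [612.4, -67.9, 96.5]
eef_rot: [3.11, -0.441, 0.001]
force: [-8.3, 2.2, 17.7]
finger_gap: 17.7
t 7.75 pos [612.4 -67.9  96.5] yaw -16.12 gap 17.7 F [-8.3  2.2 17.7] M [ 0.3   1.16 -0.04]
 dp [0.2 0.9 1.5]  rot [ 0.    -0.001 -0.   ]  dp in goal frame [0.2 0.9 1.5]
```

```bash
python3 -m inch '{"dp":[[0,0,-1],[0,0,0],[0,0,0],[0,0,0],[0,0,0],[0,0,0],[0,0,-15],[0,0,-25],[0,0,-30],[0,0,-30],[0,0,0]],"rotation":[[0,0,0],[0,0,0],[0,0,0],[0,0,0],[0,0,0],[0,0,0],[0,0,0],[0,0,0],[0,0,0],[0,0,0],[0,0,0]],"gripper":[17,45,45,45,45,45,45,45,45,45,45]}'
python3 - <<'E'
from h import *
s=bot.grab_frame("side")
y=np.radians(-16.1);ex=np.array([np.cos(y),np.sin(y),0]);ey=np.array([-np.sin(y),np.cos(y),0]);ez=np.array([0,0,1])
c=np.array([612.3,-68.3,93])
a=cv2.resize(s[135:205,200:290],None,fx=8,fy=8,interpolation=cv2.INTER_CUBIC);b=a.copy()
def dr(pts,col,c=c):
    q=proj("side",[c+p[0]*ex+p[1]*ey+p[2]*ez for p in pts]);q=((q-[200,135]+.5)*8).astype(int);cv2.polylines(a,[q.reshape(-1,1,2)],True,col,1)
dr([(-75,-15,-25),(55,-15,-25),(55,15,-25),(-75,15,-25)],(255,0,0))
dr([(-75,15,-35),(55,15,-35)],(255,0,0))
dr([(-18,-9,25),(18,-9,25),(18,9,25),(-18,9,25)],(0,255,255))
cv2.imwrite("pics/i.png",a[:,:,::-1])
go([612.3,-68.8,95],-16.1)
bs=blob(s,105,125,120,60,(215,130,270,190));print(cen(bs),cv2.boundingRect(bs))
E
```

```text
clock: 8.67
position: [615.6, -68.1, 201.2]
eef_rot: [-3.11, 0.441, -0.015]
force: [1.1, 0.2, 0.0]
finger_gap: 44.8
t 8.72 pos [614.6 -68.  198.6] yaw -16.13 gap 45.0 F [-0.7 -0.1 -0.4] M [-0.05  0.05 -0.01]
 dp [ -2.6   1.5 103.5]  rot [-0.001 -0.006 -0.   ]  dp in goal frame [ -2.    1.4 103.6]
((231.1448598130841, 171.2289719626168), 214.0) (225, 162, 13, 20)
```

View pics/i.png

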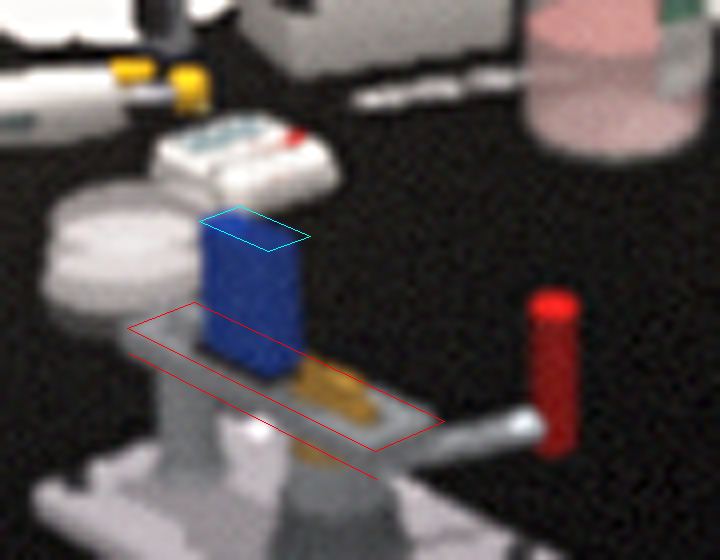

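```bash
python3 -c "
from h import *
print(np.round(bot.state()['joint_pos'],2))
go([523.3,-121.2,140],55)"
```

```text
[ 0.13  0.53 -0.1   1.6   0.06  1.01 -1.84]
t 8.72 pos [614.6 -68.  198.6] yaw -16.13 gap 45.0 F [-0.7 -0.1 -0.4] M [-0.05  0.05 -0.01]
 dp [-73.3  76.5  58. ]  rot [ 0.003 -0.006 -1.241]  dp in goal frame [-95.9 -44.3  58.6]
```

```bash
python3 -m inch '{"dp":[[-12.2,12.7,0],[-12.2,12.7,0],[-12.2,12.7,0],[-12.2,12.7,0],[-12.2,12.8,0],[-12.3,12.9,0],[0,0,5],[0,0,5],[0,0,5],[0,0,5],[0,0,5],[0,0,5],[0,0,5],[0,0,5],[0,0,5],[0,0,5],[0,0,8],[0,0,0],[0,0,0]],"rotation":[[0,0,0],[0,0,0],[0,0,0],[0,0,0],[0,0,0],[0,0,0],[0,0,-0.113],[0,0,-0.113],[0,0,-0.113],[0,0,-0.113],[0,0,-0.113],[0,0,-0.113],[0,0,-0.113],[0,0,-0.113],[0,0,-0.113],[0,0,-0.113],[0,0,-0.111],[0,0,0],[0,0,0]],"gripper":[40,40,40,40,40,40,40,40,40,40,40,40,40,40,40,40,40,40,40]}' 30
python3 - <<'E'
from h import *
for i in range(3):go([523.3,-121.2,73],55);s=bot.grab_frame("side")
rs=blob(s,0,8,150,80,(255,160,285,200));print(cen(rs),cv2.boundingRect(rs))
E
```

```text
clock: 10.3
position: [520.4, -121.0, 136.3]
eef_rot: [-2.788, -1.445, 0.002]
force: [0.5, 0.4, 1.1]
finger_gap: 39.7
t 10.3 pos [ 520.4 -121.   136.3] yaw 54.79 gap 39.7 F [0.5 0.4 1.1] M [-0.03  0.01 -0.02]
 dp [ 1.5  2.7 63.3]  rot [-0.002  0.    -0.004]  dp in goal frame [ 1.5  2.5 63.3]
t 10.35 pos [ 520.7 -121.   136.8] yaw 54.76 gap 39.8 F [ 0.1 -0.6 -0.1] M [ 0.   -0.04  0.01]
 dp [ 1.3  2.4 63.8]  rot [-0.001  0.    -0.004]  dp in goal frame [ 1.3  2.3 63.8]
t 10.4 pos [ 521.  -120.9  137.2] yaw 54.79 gap 39.8 F [ 0.  -0.1 -0.2] M [-0.  0. -0.]
 dp [ 1.1  2.1 64.2]  rot [-0.001 -0.    -0.004]  dp in goal frame [ 1.1  2.1 64.2]
((269.0487804878049, 180.76829268292684), 82.0) (267, 172, 5, 20)
```

```bash
python3 -m inch '{"dp":[[1,1.5,8],[0,0,8],[0,0,8],[0,0,8],[0,0,8],[0,0,8],[0,0,8],[0,0,8],[0,0,0],[0,0,0],[0,0,0],[0,0,0],[0,0,0]],"rotation":[[0,0,0],[0,0,0],[0,0,0],[0,0,0],[0,0,0],[0,0,0],[0,0,0],[0,0,0],[0,0,0],[0,0,0],[0,0,0],[0,0,0],[0,0,0]],"gripper":[40,40,40,40,40,40,40,40,21,21,21,21,21]}' 30
python3 - <<'E'
from h import *
s=bot.grab_frame("side");go([523.3,-121.2,73],55)
a=cv2.resize(s[115:215,210:310],None,fx=6,fy=6,interpolation=cv2.INTER_CUBIC);cv2.imwrite("pics/j.png",a[:,:,::-1])
E
```

```text
clock: 11.53
position: [523.2, -121.0, 73.8]
eef_rot: [2.786, 1.45, 0.001]
force: [0.0, -0.1, 0.3]
finger_gap: 20.8
t 11.58 pos [ 523.2 -121.    73.7] yaw 54.99 gap 21.0 F [-0.1 -0.9 -0.4] M [ 0.01  0.03 -0.04]
 dp [-0.1  0.2  0.7]  rot [ 0.001 -0.    -0.   ]  dp in goal frame [-0.1  0.2  0.7]
```

View pics/j.png

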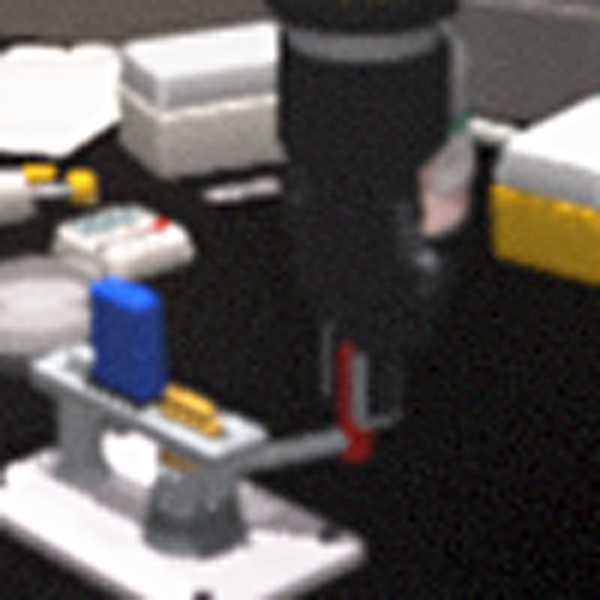

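```bash
python3 -m inch '{"dp":[[0.11,-4.19,0],[0.11,-4.19,0],[0.11,-4.19,0],[0.11,-4.19,0],[0.11,-4.19,0],[0.11,-4.19,0],[0.11,-4.19,0],[0.11,-4.19,0],[0.11,-4.19,0],[0.11,-4.19,0],[0,0,0]],"rotation":[[0,0,0.0524],[0,0,0.0524],[0,0,0.0524],[0,0,0.0524],[0,0,0.0524],[0,0,0.0524],[0,0,0.0524],[0,0,0.0524],[0,0,0.0524],[0,0,0.0524],[0,0,0]],"gripper":[21,21,21,21,21,21,21,21,21,21,21]}'
python3 - <<'E'
from h import *
go([0,0,73],25);p=bot.state()['position'][:2]-[569.1,-55.7];print(np.hypot(*p),np.degrees(np.arctan2(p[1],p[0])))
E
```

```text
clock: 12.5
position: [497.2, -89.0, 73.9]
eef_rot: [3.067, 0.676, 0.004]
force: [0.6, -1.4, 0.3]
finger_gap: 20.9
t 12.5 pos [497.2 -89.   73.9] yaw 24.86 gap 20.9 F [ 0.6 -1.4  0.3] M [-0.16 -0.3   0.01]
 dp [-4.137e+02 -2.898e+02 -3.000e-01]  rot [ 0.001 -0.002 -0.002]  dp in goal frame [-413.  -290.8    0.9]
79.23658459045215 -155.1235742753225
```

```bash
python3 -m inch '{"dp":[[0.11,-4.19,0],[0.11,-4.19,0],[0.11,-4.19,0],[0.11,-4.19,0],[0.11,-4.19,0],[0.11,-4.19,0],[0.11,-4.19,0],[0.11,-4.19,0],[0.11,-4.19,0],[0,0,0]],"rotation":[[0,0,0.0524],[0,0,0.0524],[0,0,0.0524],[0,0,0.0524],[0,0,0.0524],[0,0,0.0524],[0,0,0.0524],[0,0,0.0524],[0,0,0.0524],[0,0,0]],"gripper":[21,21,21,21,21,21,21,21,21,21]}'
python3 - <<'E'
from h import *
go([0,0,73],-5);p=bot.state()['position'][:2]-[569.1,-55.7];print(np.hypot(*p),np.degrees(np.arctan2(p[1],p[0])))
E
```

```text
clock: 13.33
position: [489.7, -52.6, 73.7]
eef_rot: [3.141, -0.057, 0.003]
force: [0.6, -1.9, 0.2]
finger_gap: 21.1
t 13.33 pos [489.7 -52.6  73.7] yaw -2.07 gap 21.1 F [ 0.6 -1.9  0.2] M [-0.35 -0.15  0.04]
 dp [-4.912e+02 -3.480e+01 -1.000e-01]  rot [ 0.    -0.002  0.051]  dp in goal frame [-492.4   -9.7    0.7]
79.5073860650543 177.73865569866854
```

```bash
python3 -m inch '{"dp":[[0.05,-2.79,0],[0.05,-2.79,0],[0.05,-2.79,0],[0,0,0]],"rotation":[[0,0,0.035],[0,0,0.035],[0,0,0.035],[0,0,0]],"gripper":[21,21,21,21]}'
python3 -m inch '{"dp":[[0.02,-1.4,0],[0,0,0]],"rotation":[[0,0,0.0175],[0,0,0]],"gripper":[21,21]}'
python3 -m inch '{"dp":[[0.02,-1.4,0],[0,0,0]],"rotation":[[0,0,0.0175],[0,0,0]],"gripper":[21,21]}'
python3 - <<'E'
from h import *
go([0,0,73],-5);p=bot.state()['position'][:2]-[569.1,-55.7];print(np.hypot(*p),np.degrees(np.arctan2(p[1],p[0])))
E
```

```text
clock: 13.67
position: [489.9, -44.6, 73.5]
eef_rot: [3.134, -0.219, 0.001]
force: [0.0, -2.8, 0.5]
finger_gap: 21.1
clock: 13.83
position: [489.9, -43.3, 73.4]
eef_rot: [3.132, -0.248, 0.0]
force: [1.1, -2.7, 2.3]
finger_gap: 21.0
clock: 14.0
position: [490.1, -41.6, 73.4]
eef_rot: [3.129, -0.277, 0.0]
force: [0.7, -3.6, 1.3]
finger_gap: 21.1
t 14.0 pos [490.1 -41.6  73.4] yaw -10.12 gap 21.1 F [ 0.7 -3.6  1.3] M [-0.8  -0.25  0.04]
 dp [-4.898e+02  4.510e+01  3.000e-01]  rot [ 0.    -0.    -0.089]  dp in goal frame [-4.918e+02  1.300e+00  4.000e-01]
80.26252566768656 169.8930146535721
```

```bash
for i in 1 ; do python3 -m inch '{"dp":[[0.02,-1.4,0],[0,0,0]],"rotation":[[0,0,0.0175],[0,0,0]],"gripper":[21,21]}'; done
python3 -m inch '{"dp":[[0.02,-1.4,0],[0,0,0]],"rotation":[[0,0,0.0175],[0,0,0]],"gripper":[21,21]}'
python3 -m inch '{"dp":[[0.02,-1.4,0],[0,0,0]],"rotation":[[0,0,0.0175],[0,0,0]],"gripper":[21,21]}'
```

```text
clock: 14.17
position: [490.3, -40.0, 73.3]
eef_rot: [-3.127, 0.305, 0.0]
force: [0.5, -3.7, 1.9]
finger_gap: 21.1
clock: 14.33
position: [490.6, -38.5, 73.3]
eef_rot: [-3.124, 0.332, 0.0]
force: [0.6, -3.5, 1.8]
finger_gap: 20.8
clock: 14.5
position: [490.8, -37.0, 73.2]
eef_rot: [-3.121, 0.359, 0.001]
force: [-1.3, -3.0, 1.4]
finger_gap: 21.1
```

```bash
python3 -m inch '{"dp":[[0.02,-1.4,0],[0,0,0]],"rotation":[[0,0,0.0175],[0,0,0]],"gripper":[21,21]}'
python3 -m inch '{"dp":[[0.02,-1.4,0],[0,0,0]],"rotation":[[0,0,0.0175],[0,0,0]],"gripper":[21,21]}'
python3 - <<'E'
from h import *
s=bot.grab_frame("side");go([523.3,-121.2,73],-16)
a=cv2.resize(s[130:215,210:310],None,fx=7,fy=7,interpolation=cv2.INTER_CUBIC);cv2.imwrite("pics/k.png",a[:,:,::-1])
E
```

```text
clock: 14.67
position: [491.1, -35.7, 73.2]
eef_rot: [-3.118, 0.387, 0.001]
force: [0.3, -2.8, 0.8]
finger_gap: 21.3
clock: 14.83
position: [491.4, -34.6, 73.2]
eef_rot: [3.114, -0.414, -0.001]
force: [-0.4, -2.8, 1.9]
finger_gap: 21.1
t 14.88 pos [491.4 -34.6  73.2] yaw -15.11 gap 21.0 F [-0.7 -3.7  1.6] M [-0.73  0.01  0.02]
 dp [53.3 75.3  0.2]  rot [0.    0.    0.016]  dp in goal frame [54.5 74.5  0.2]
```

View pics/k.png

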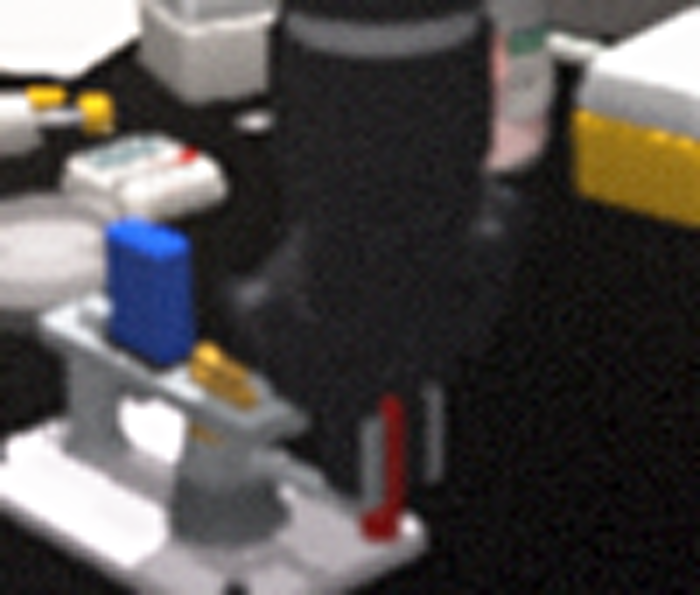

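```bash
python3 -m inch '{"dp":[[0.02,-1.4,0],[0,0,0]],"rotation":[[0,0,0.0175],[0,0,0]],"gripper":[21,21]}'
python3 -m inch '{"dp":[[0.02,-1.4,0],[0,0,0]],"rotation":[[0,0,0.0175],[0,0,0]],"gripper":[21,21]}'
python3 -c "
from h import *
go([523.3,-121.2,73],-16)"
```

```text
clock: 15.05
position: [491.7, -33.9, 73.2]
eef_rot: [3.11, -0.443, -0.001]
force: [0.3, -5.5, 2.2]
finger_gap: 21.0
clock: 15.22
position: [492.0, -33.2, 73.2]
eef_rot: [3.105, -0.471, -0.001]
force: [-0.8, -7.9, 1.3]
finger_gap: 21.2
t 15.22 pos [492.  -33.2  73.2] yaw -17.25 gap 21.2 F [-0.8 -7.9  1.3] M [-1.64  0.09 -0.02]
 dp [56.  74.8  0.3]  rot [ 0.001  0.    -0.022]  dp in goal frame [54.3 76.   0.2]
```

```bash
python3 -m inch '{"dp":[[0,-2,0],[0,-2,0],[0,0,0]],"rotation":[[0,0,0],[0,0,0],[0,0,0]],"gripper":[21,21,21]}'
python3 -m inch '{"dp":[[0,-2,0],[0,0,0],[0,0,0]],"rotation":[[0,0,0],[0,0,0],[0,0,0]],"gripper":[21,21,21]}'
```

```text
clock: 15.47
position: [492.3, -31.5, 73.2]
eef_rot: [3.102, -0.472, -0.003]
force: [-2.1, -13.5, 3.1]
finger_gap: 20.6
clock: 15.72
position: [492.5, -30.6, 73.2]
eef_rot: [3.101, -0.474, -0.003]
force: [-4.0, -17.5, 3.8]
finger_gap: 20.9
```

```bash
python3 -m inch '{"dp":[[0,4,0],[0,3.5,0],[0,0,0],[0,0,0],[0,0,0],[0,0,0],[0,0,-12],[0,0,-20],[0,0,-25],[0,0,-30],[0,0,-30],[0,0,0]],"rotation":[[0,0,0],[0,0,0],[0,0,0],[0,0,0],[0,0,0],[0,0,0],[0,0,0],[0,0,0],[0,0,0],[0,0,0],[0,0,0],[0,0,0]],"gripper":[21,21,34,34,34,34,34,34,34,34,34,34]}'
python3 -m inch '{"dp":[[0,30,-10],[0,30,-10],[0,30,-5],[0,30,0],[0,30,0],[0,30,0],[0,30,0],[0,30,0],[0,0,0]],"rotation":[[0,0,0],[0,0,0],[0,0,0],[0,0,0],[0,0,0],[0,0,0],[0,0,0],[0,0,0],[0,0,0]],"gripper":[34,34,34,34,34,34,34,34,34]}'
python3 - <<'E'
from h import *
t=bot.grab_frame("top");s=bot.grab_frame("side");go([0,0,0],0)
a=cv2.resize(t[105:185,240:320],None,fx=5,fy=5,interpolation=cv2.INTER_CUBIC)
b=cv2.resize(s[145:225,205:285],None,fx=5,fy=5,interpolation=cv2.INTER_CUBIC)
cv2.imwrite("pics/l.png",np.hstack([a,b])[:,:,::-1])
rt=blob(t,0,8,150,80,(245,130,310,190));k=onz("top",cen(rt)[0],86);p=k[:2]-[569.1,-55.7];print(cen(rt),k,np.hypot(*p),np.degrees(np.arctan2(p[1],p[0])))
bt=blob(t,105,125,120,60,(250,110,310,150));print("blue",cen(bt),onz("top",cen(bt)[0],108),cv2.minAreaRect(cv2.findNonZero(bt)))
ot=blob(t,5,15,150,80,(140,160,165,190));print("orange",cen(ot))
E
```

```text
clock: 16.72
position: [494.5, -32.9, 195.3]
eef_rot: [-3.105, 0.466, -0.013]
force: [0.5, -0.6, -0.5]
finger_gap: 33.9
clock: 17.47
position: [418.9, -268.4, 215.1]
eef_rot: [3.102, -0.477, -0.001]
force: [-0.0, -0.6, -0.0]
finger_gap: 33.8
t 17.57 pos [ 421.  -263.4  214.8] yaw -17.23 gap 34.2 F [ 0.5  0.7 -0.2] M [ 0.01 -0.03  0.  ]
 dp [-479.9 -126.8  215.2]  rot [-0.     0.001 -0.301]  dp in goal frame [-421.  -263.4  214.8]
((265.3170731707317, 181.1219512195122), 41.0) [491.03200203 -40.40927673  86.        ] 79.55135778684196 168.91809948034143
blue ((276.16101694915255, 132.0), 118.0) [609.86055548 -68.98484376 108.        ] ((276.1500244140625, 132.0500030517578), (7.273237705230713, 16.443843841552734), 18.43494987487793)
orange ((151.512, 175.368), 125.0)
```

View pics/l.png

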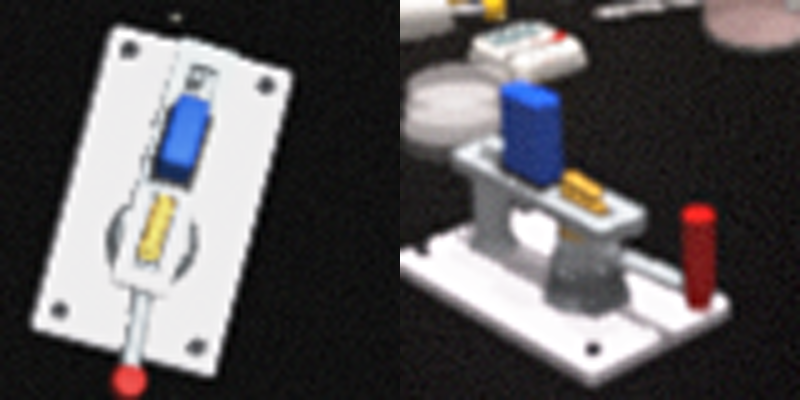

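```bash
python3 - <<'E'
from h import *
t=bot.grab_frame("top");s=bot.grab_frame("side")
bt=blob(t,105,125,120,60,(250,110,310,150));bs=blob(s,105,125,120,60,(215,130,270,190))
print(tri(cen(bt)[0],cen(bs)[0]),cv2.boundingRect(bs))
rt=blob(t,0,8,150,80,(245,130,310,190));print(onz("top",cen(rt)[0],86))
E
```

```text
(array([613.3388879 , -69.42688883,  94.41022509]), [np.float64(1.066568154097903), np.float64(1.0665681540978045)]) (225, 161, 13, 21)
[491.03200203 -40.40927673  86.        ]
```

Triangulation puts the blue grip's centre 94 mm up, against the 93 mm expected (the same method read about 2.7 mm high when the bar lay on the table). So the bar is fully down, and the lever hasn't moved since I let go.

```bash
python3 -c "
from bench import bot
print(bot.job_done())"
```

```text
the job is handed in; nothing more can be done
None
```

The job is handed in at about 18 s of robot time. The blue-gripped bar is fitted over the tang and stop pin, and the red lever is swung clockwise to its stop.

**What I did**
- **Bar:** I picked up the blue-gripped bar and lowered it over the tang and pin until it touched down at about 18 N. I then let go.
- **Lever:** I put the open fingers loosely round the red knob and swung it clockwise. It moved at about 3–4 N, then stalled. I pressed on to about 18 N, backed off, let go and moved the arm clear.

**Last checks**
- **Bar seated:** The blue grip's centre measured (613, −69, 94) mm; it should stand at 93 mm when fully down. The pictures show the tang through the slot and the bar lying flat on the collar. The pin was hard to make out in the hole.
- **Lever at its stop:** The knob sits about 175° clockwise of the direction to the stop pin. That is the 169° hard stop plus the 6° of screw play, and it did not move after release.
- **Orange bar:** It was never touched. It looks to be where it first lay, though I did not measure its starting position.

**Disagreements**
- **Touchdown height:** The tool touched down about 1.5 mm higher than I had computed. I put this down to the bar sitting slightly low in the grip, since the camera height agrees with a seated bar.
- **Camera agreement:** The two cameras' sight lines missed each other by 2–4 mm.
- **Screw movement:** The bar turned slightly as the play was taken up, so the screw has probably moved by about its 6° of play. I did not measure the tang's angle afterwards.

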